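# Gauge two bushed bearing housings and pull the reject

### The arm

A 6-joint arm with a two-finger parallel gripper is mounted at the origin on the work surface. World frame = base frame: x ahead of the robot, y to its left, z up, the work surface at z = 0. Lengths are in m, angles in rad, forces in N, time in s.
With the tool pointing down it reaches from about 0.375 to 0.925 m from the base axis. Payload 5.7 kg.
Tool frame: the origin (TCP) lies between the finger pads; the fingertips stand env.finger_overhang ahead of it and the grasp point (between the pads) lies 11 mm behind it (env.finger_overhang is the distance from the TCP to the fingertips, in m); z points along the fingers, y is the direction in which the jaws open and shut (so a half turn about z gives the same grasp; the last joint's range is limited). The gripper opens to 88 mm and grips with 3 to 60 N. Pads are 20 mm wide; open, the fingers measure 115 mm over their backs; the gripper's body (75 mm by 178 mm) begins 61 mm behind the grasp point.
Start: joints at [-1.292, 0.359, 1.51, -0, 1.272, -0.115], TCP at [0.23, -0.554, 0.231] pointing down, gripper open.
Joint ranges: [-2.97, 2.97], [-1.01, 2.36], [0.21, 2.38], [-0.96, 4.11], [0.2, 2.71], [-2.98, 2.98]. Speed limits (rad/s): [2.39, 2.39, 3.14, 3.14, 3.14, 3.14].

### API

Orientations are given as a 3x3 rotation matrix whose columns are the frame's x, y, z axes.
In Python, from rig import env gives the robot as it stands. Calls block until the motion is done:
- env.move_to(position, orientation): joint-space move of the TCP to a pose.
- env.move_straight(position, orientation=None, max_speed=0.15, contact_N=None): straight line of the TCP; orientation=None keeps the orientation; max_speed is the mean speed in m/s. With contact_N (N) it stops when the force on the tool has changed by that much, and returns True; else False.
- env.movej(angles): joint-space move.
- env.gripper_open() and env.close(newtons=None): open the fingers fully, or close them until they stop; newtons is the grip in N (None keeps the last).
- env.pause(seconds).
- env.ik(position, orientation): joint angles nearest the present ones, or None.
- env.observe(): the state.
- env.camera(name): name is "side" or "top" or "wrist"; returns a dict with "img" (400x640x3 uint8, red, green, blue), "mtx" (3x3 intrinsics, pixels), "cam_to_world" (4x4, takes a point from camera to world coordinates). Camera axes: x right, y up, looking along -z (the intrinsics and any distortion apply to the point x, -y, -z); pixel columns grow to the right and rows downward; lengths in m; the calibration is good to about 2 mm. A picture is of the moment at which its call begins. There is no depth.
A pose or a line that the arm cannot do raises env.Unreachable and nothing moves.
- env.hand_in(): hands the job in, once; it reports no verdict.
The state is a dict: "clock": time; "joints": joint angles; "joint_vel": joint speeds; "joint_torque": joint torques, N m; "ee_pos": TCP position; "tcp_rot": TCP orientation; "wrist_force": force on the tool from outside, world axes, zero at the start; "wrist_torque": the same for the moment, N m; "width": opening from 0.0 (shut) to 1.0 (fully open).
Only numpy, scipy, OpenCV 4.12 (cv2) and the standard library are available. Lean on these libraries where they do the work, as an engineer would, in place of code of your own. Each camera call takes 0.05 s, during which the arm holds its last target. There are 200 camera calls.

### The job

The two bearing housings in the green tray look alike, but only one has had its bronze bush reamed right through. Find out which with the green-banded plug gauge, gently and never forcing it, and leave the gauge standing all the way down in the bore of the good one to mark it, that housing still lying in the green tray. Set the other housing down flat in the red tray; drop nothing, and leave the rest of the bench as it is.

Things in the scene. Friction and masses are not known exactly. Their poses are not given: they have to be found in the camera images.
- housing_a_centre (a point): Centre, on the bore axis and 19 mm above the underside, of one of two look-alike blue-grey cast-iron two-bolt flanged bearing housings, loose, about 0.6 kg, lying flange down in the green tray, bore upright. 130 mm long (its x, within 20 degrees of the tray's y at the start), 38 mm high. Middle: round boss 56 mm across, full height. 12 mm thick flange runs out along x and -x, tapering from 56 to 34 mm wide.
- housing_a_bore (a point): Centre of the bore's mouth in the top face of that housing, 38 mm above its underside. The bronze bush is 26 mm in bore here. In the good housing it stays 26 mm all the way down and is open below, so the 24 mm gauge goes down until its tip meets the tray's floor; in the other it narrows to 19 mm at 24 mm below the mouth, and the gauge stops there.
- housing_b_centre (a point): The same point of the other housing, same sizes. Either one may be the good one: only the gauge tells. Besides boss and flange there is a bolt hole near each flange end and a small brass grease nipple, 22 mm high, on the flange 33 mm along x; the sides of the boss (along y and -y) are free to grasp down to the tray's floor.
- housing_b_bore (a point): The same point of the other housing.
- gauge_handle (a point): Mid-handle point on the axis of the green-banded plug gauge, 92 mm above its tip. Loose rod 140 mm long, about 0.24 kg, standing upright, tip down, in its hole in the stand; z points from tip to handle. Measuring end: steel cylinder 24 mm in diameter, 45 mm long, 1 mm bevel at the tip. Handle: round, 22 mm in diameter, from 45 to 140 mm above the tip, green band near its top.
- gauge_tip (a point): Centre of the flat end of the green-banded gauge's measuring end, 92 mm below gauge_handle along the gauge's axis. At the start it stands on the floor of its hole, 12 mm above the bench.
- gauge_stand: Wooden block, fixed, 190 mm (its x) by 75 mm (its y), 52 mm high, origin at the centre of its underside. The green-banded gauge stands loosely in a hole 30 mm in diameter and 40 mm deep (a green ring painted round it) 50 mm along the block's x; the small gauge stands in another hole 50 mm along its -x.
- green_tray: Green steel parts tray in which both housings lie at the start. Fixed, open on top; origin at the centre of its underside, z up. 200 mm outside along its x, 360 mm along its y, 28 mm high, walls and floor 4 mm thick, so the inner floor is 4 mm above the bench.
- red_tray: Red steel parts tray, for the housing that still needs reaming. Fixed, empty; origin at the centre of its underside, z up. 170 mm outside along its x, 230 mm along its y, 28 mm high, walls and floor 4 mm thick, so the inner floor is 4 mm above the bench.
- small_gauge_handle (a point): Bystander: handle of the smaller plug gauge (yellow band, 18 mm diameter, 122 mm long) in the stand's other hole; point on its axis 92 mm above its tip. Not the one to use.
- shaft_collar_top (a point): Bystander: centre of the top face of a dark steel shaft collar, 58 mm in diameter, 18 mm high, lying on the bench.
- screwdriver: Bystander: orange-handled screwdriver, 200 mm long, lying along its x; origin in the middle on its underside.
- wrench: Bystander: steel wrench, 200 mm long, lying along its x; origin in the middle on its underside.
- hammer: Bystander: hammer with a wooden handle, 290 mm long, lying along its x; origin in the middle on its underside.
- bolt_jar: Bystander: glass jar, 68 mm in diameter, 85 mm high; origin at the centre of its underside.
- oil_can: Bystander: red oil can with a brass spout, 72 mm in diameter, 165 mm high; origin at the centre of its underside.
Mind the look-alikes: they are no part of the job. What is shaped like the part that bears housing_b_centre but purple or turquoise is not meant.

How it is judged:
On the way:
1. the green-banded gauge has gone all the way down in the bore of one of the housings (tip within 6 mm of the housing's underside, on its axis) (((horizontal distance between gauge_tip and housing_a_centre below 0.004 m and z of gauge_tip in the frame of housing_a_centre between -0.025 and -0.013 m) or (horizontal distance between gauge_tip and housing_b_centre below 0.004 m and z of gauge_tip in the frame of housing_b_centre between -0.025 and -0.013 m))), for 0.2 s.
At the end, for the whole second after the job is handed in: The green-banded gauge stands, let go of, all the way down in the bore of one housing (tip within 6 mm of its underside and 4 mm of its axis), that housing lies flat on the floor of the green tray, and the other housing lies flat on the floor of the red tray (each tilted less than 3.5 degrees) (((horizontal distance between gauge_tip and housing_a_centre below 0.004 m and z of gauge_tip in the frame of housing_a_centre between -0.025 and -0.013 m and x of housing_a_centre in the frame of green_tray between -0.08 and 0.08 m and y of housing_a_centre in the frame of green_tray between -0.16 and 0.16 m and height (world z) of each of housing_a_centre, housing_b_centre below 0.027 m and angle between each of housing_a_centre, housing_b_centre's own z axis and vertical below 0.06 rad and x of housing_b_centre in the frame of red_tray between -0.065 and 0.065 m and y of housing_b_centre in the frame of red_tray between -0.095 and 0.095 m and angle between gauge_handle's own z axis and vertical below 0.15 rad) or (horizontal distance between gauge_tip and housing_b_centre below 0.004 m and z of gauge_tip in the frame of housing_b_centre between -0.025 and -0.013 m and x of housing_b_centre in the frame of green_tray between -0.08 and 0.08 m and y of housing_b_centre in the frame of green_tray between -0.16 and 0.16 m and height (world z) of each of housing_b_centre, housing_a_centre below 0.027 m and angle between each of housing_b_centre, housing_a_centre's own z axis and vertical below 0.06 rad and x of housing_a_centre in the frame of red_tray between -0.065 and 0.065 m and y of housing_a_centre in the frame of red_tray between -0.095 and 0.095 m and angle between gauge_handle's own z axis and vertical below 0.15 rad))); the robot touches nothing.
It fails at once if the gauge is forced into a housing (over 60 N) (contact force between gauge and housing_a above 60 N or contact force between gauge and housing_b above 60 N).
It fails at once if a housing or the gauge is dropped (moves faster than 0.7 m/s while the fingers do not touch it: a fall of some 25 mm) ((linear speed of housing_a above 0.7 m/s and contact force between the fingers and housing_a below 0.05 N) or (linear speed of housing_b above 0.7 m/s and contact force between the fingers and housing_b below 0.05 N) or (linear speed of gauge above 0.7 m/s and contact force between the fingers and gauge below 0.05 N)).
It fails at once if a bystander is moved by more than 30 mm (distance of any of small_gauge_handle, shaft_collar_top, screwdriver, wrench, hammer, bolt_jar, oil_can from where it was at the start of the episode above 0.03 m).
It also fails if it takes over 72 s, if anything falls off the work surface, if the arm or the gripper's body presses on something with over 40 N, if the wrist force passes 120 N, or if a joint passes its speed limit or range.

## Working session

There is one attempt and no reset: what is moved stays moved. The work goes in short steps, each a Python script; the robot and the scene stay as the last script left them, time stands still between calls to the robot, and variables do not carry over. Pictures are saved under pics/ and viewed, about 8 in all and at most 12, crops included, and the job is handed in when it is done.

```bash
mkdir -p pics; ls; python3 - <<'E'
from rig import env
import cv2,numpy as np
for n in ("top","side"):
    c=env.camera(n); cv2.imwrite(f"pics/{n}0.png",c["img"][:,:,::-1]); np.savez(f"{n}0.npz",**{k:c[k] for k in("img","mtx","cam_to_world")}); print(n,c["mtx"].round(1).tolist(),c["cam_to_world"].round(3).tolist(),[k for k in c])
print(env.finger_overhang,env.observe())
E
```

```text
pics
top [[474.4, 0.0, 318.1], [0.0, 474.4, 196.1], [0.0, 0.0, 1.0]] [[-0.025, 0.995, -0.096, 0.395], [-1.0, -0.027, -0.016, -0.028], [-0.018, 0.095, 0.995, 1.364], [0.0, 0.0, 0.0, 1.0]] ['img', 'mtx', 'cam_to_world']
side [[361.7, 0.0, 322.9], [0.0, 361.7, 198.6], [0.0, 0.0, 1.0]] [[0.992, 0.077, -0.095, 0.377], [-0.122, 0.714, -0.689, -0.896], [0.015, 0.696, 0.718, 1.004], [0.0, 0.0, 0.0, 1.0]] ['img', 'mtx', 'cam_to_world']
0.008 {'clock': 0.1, 'joints': array([-1.29213981e+00,  3.59434724e-01,  1.51132528e+00, -1.48856140e-05,
        1.27248461e+00, -1.15119586e-01]), 'joint_vel': array([-0.00064686, -0.00221113, -0.00116704,  0.00029211, -0.0009527 ,
        0.000403  ]), 'joint_torque': array([ 7.87477511e-04, -5.16354990e+01, -2.71407223e+01,  6.74594496e-02,
        2.75376200e-02, -4.13230009e-05]), 'ee_pos': array([ 0.23001583, -0.55350151,  0.22989218]), 'tcp_rot': array([[ 9.23465195e-01,  3.83681918e-01, -4.68072070e-04],
       [ 3.83682164e-01, -9.23463853e-01,  1.58431502e-03],
       [ 1.75625391e-04, -1.64265069e-03, -9.99998635e-01]]), 'wrist_force': array([-0.56465158, -1.45878612, -0.2874017 ]), 'wrist_torque': array([-0.01465886, -0.03357771,  0.04684256]), 'width': 0.9986514215256724}
```

View pics/top0.png

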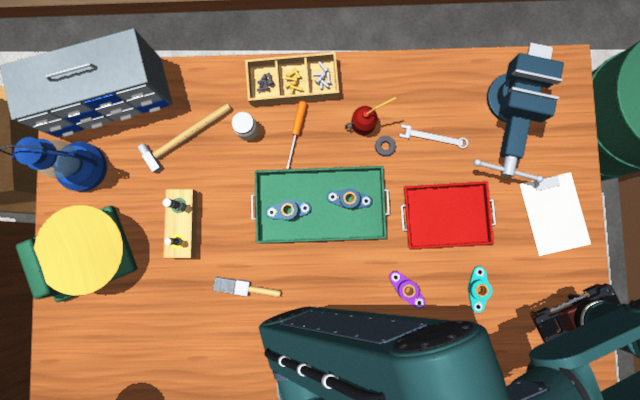

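View pics/side0.png

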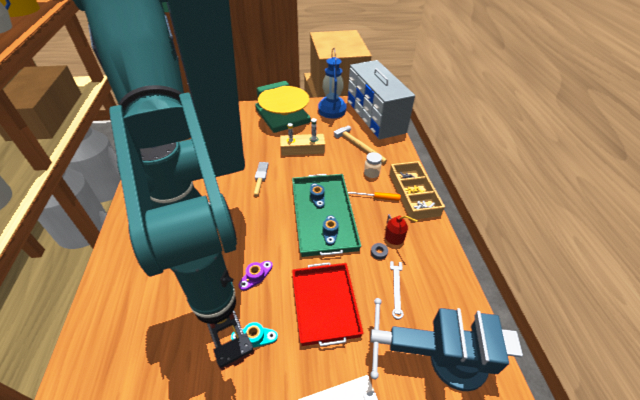

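The top picture shows the green tray at (320,205), with blue-grey housings at (288,210) and (350,198). The purple (407,288) and turquoise (480,288) ones are look-alikes. The red tray is at (448,215), and the stand at (180,224) holds gauges at (177,203) and (175,241). I'll confirm with an enlarged crop and measure.

```bash
cat > h.py <<'E'
import numpy as np,cv2
from rig import env
def ray(c,uv):
    K,T=c["mtx"],c["cam_to_world"]
    d=np.array([(uv[0]-K[0,2])/K[0,0],-(uv[1]-K[1,2])/K[1,1],-1.])
    return T[:3,3],T[:3,:3]@d
def onplane(c,uv,z):
    o,d=ray(c,uv); return (o+d*(z-o[2])/d[2])
def proj(c,p):
    T=c["cam_to_world"]; q=T[:3,:3].T@(np.asarray(p)-T[:3,3]); K=c["mtx"]
    return np.array([K[0,0]*q[0]/-q[2]+K[0,2],K[1,1]*-q[1]/-q[2]+K[1,2]])
def down(th):  # tool down, y axis (jaw) at angle th from world x
    y=np.array([np.cos(th),np.sin(th),0]);z=np.array([0,0,-1.]);return np.c_[np.cross(y,z),y,z]
def blobs(img,lo,hi,amin=10):
    hsv=cv2.cvtColor(img,cv2.COLOR_RGB2HSV); m=cv2.inRange(hsv,np.array(lo),np.array(hi))
    n,_,st,ce=cv2.connectedComponentsWithStats(m)
    return m,[(ce[i],st[i]) for i in range(1,n) if st[i,4]>=amin]
E
python3 - <<'E'
from h import *
t=dict(np.load("top0.npz"));s=dict(np.load("side0.npz"))
for nm,lo,hi in(("red",(0,200,120),(4,255,255)),("green",(60,120,40),(85,255,200)),("blue",(100,60,60),(118,200,220)),("wood",(18,80,120),(28,200,255))):
    m,b=blobs(t["img"],lo,hi,40)
    for ce,st in b: print(nm,ce.round(1),st,onplane(t,ce,.028).round(3))
for q in((256,171),(385,168),(387,240),(258,242)): print("g",onplane(t,q,.028).round(3))
for q in((405,186),(490,182),(493,244),(408,249)): print("r",onplane(t,q,.028).round(3))
for q in((288,210),(350,198)): print("h",onplane(t,q,.042).round(3))
up=lambda c,x0,y0,w,h,k:cv2.resize(c["img"][y0:y0+h,x0:x0+w],(w*k,h*k),interpolation=cv2.INTER_CUBIC)
a=up(t,155,180,50,85,6);b=up(t,260,180,120,50,4);c=up(s,270,110,60,50,5);d=up(s,285,170,80,80,3)
C=np.zeros((520,790,3),np.uint8);C[:510,:300]=a;C[:200,305:785]=b;C[205:455,305:605]=c; C[205:445,610:790]=d[:, :180]
cv2.imwrite("pics/crop1.png",C[:,:,::-1])
E
```

```text
red [361.5 118. ] [353 107  21  23 291] [ 0.746 -0.138  0.028]
red [447.2 215.5] [ 404  182   89   67 5016] [ 0.46  -0.368  0.028]
green [626.8  72.2] [612  43  28  65 439] [ 0.857 -0.902  0.028]
green [598.8  71.4] [593  63  14  17  51] [ 0.862 -0.822  0.028]
green [629.5 113.9] [618 100  22  28 144] [ 0.735 -0.899  0.028]
green [604.5 123. ] [599 118  14  11  44] [ 0.711 -0.826  0.028]
green [618.9 158.9] [606 151  26  16  64] [ 0.606 -0.858  0.028]
green [380.9 195. ] [378 180   6  27  54] [ 0.522 -0.185  0.028]
green [ 45.8 289.2] [ 42 282   8  15  40] [0.282 0.764 0.028]
blue [538.9  65.1] [515  54  48  24 729] [ 0.886 -0.653  0.028]
blue [497.   93.6] [488  74  21  46 465] [ 0.806 -0.528  0.028]
blue [527.2  86.3] [513  81  28  11 157] [ 0.824 -0.615  0.028]
blue [531.5 102.6] [508  90  48  26 782] [ 0.776 -0.625  0.028]
blue [ 96.4 102.9] [ 78  93  45  24 138] [0.814 0.631 0.028]
blue [157.  102.2] [143  99  26   8  45] [0.81  0.454 0.028]
blue [ 70.3 123.2] [ 61 116  22  14  70] [0.756 0.706 0.028]
blue [516.9 136.2] [505 116  26  42 727] [ 0.68  -0.577  0.028]
blue [ 62.3 16
[... 535 characters left out ...]
] [ 0.785 -0.199  0.028]
wood [190.9 129.7] [153 104  76  53 456] [0.726 0.354 0.028]
wood [179.5 194.3] [166 189  27  18 206] [0.54  0.387 0.028]
wood [349.6 197.9] [344 192  12  12  43] [ 0.516 -0.096  0.028]
wood [ 78.5 249.6] [  33  205   90   91 6290] [0.39  0.673 0.028]
wood [287.3 209.6] [282 204  11  12  43] [0.488 0.081 0.028]
wood [175.3 234. ] [164 207  28  51 760] [0.427 0.399 0.028]
wood [264.1 291. ] [249 287  31   9 148] [0.263 0.15  0.028]
g [0.601 0.168 0.028]
g [ 0.599 -0.199  0.028]
g [ 0.395 -0.197  0.028]
g [0.399 0.165 0.028]
r [ 0.546 -0.254  0.028]
r [ 0.551 -0.493  0.028]
r [ 0.377 -0.491  0.028]
r [ 0.369 -0.255  0.028]
h [0.486 0.078 0.042]
h [ 0.515 -0.097  0.042]
```

View pics/crop1.png

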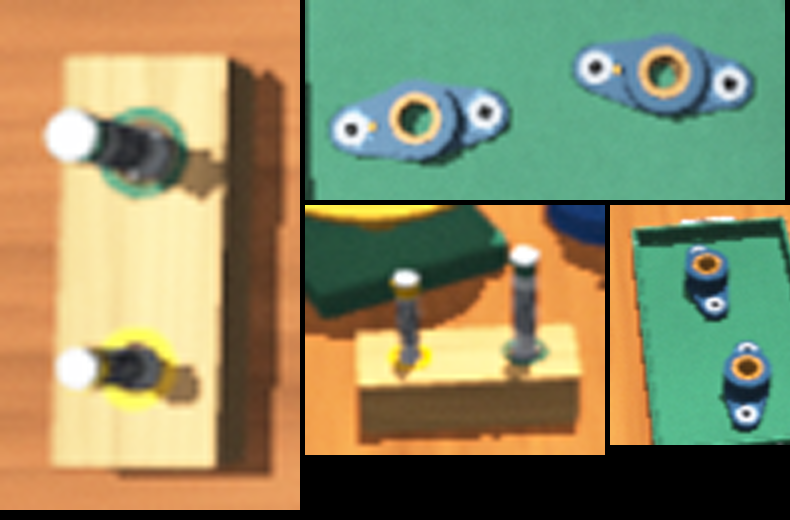

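The green-banded gauge is the far one at (167,202). It is the taller one, with a green ring at (179,205). The yellow one at (168,241) is the bystander. Only two housings are blue-grey. Next I'll take wrist looks from above each.

```bash
python3 - <<'E'
from h import *
t=dict(np.load("top0.npz"))
g=onplane(t,(166.7,202.5),.152);print("gauge top",g,"ring",onplane(t,(178.7,205.3),.052))
ax=lambda a,b:(lambda v:np.arctan2(v[1],v[0]))(onplane(t,a,.016)-onplane(t,b,.016))
print("axisL",ax((271.25,212.5),(305,208)),"axisR",ax((332.75,196.75),(366.25,200.75)))
im=[]
for n,p in(("R",(.515,-.097,.26)),("L",(.487,.079,.26)),("G",(g[0],g[1],.30))):
    q=[env.ik(p,down(th)) for th in((0,np.pi) if n!="G" else (np.pi/2,-np.pi/2))]
    print(n,[None if x is None else x.round(2) for x in q])
    x=min([x for x in q if x is not None],key=lambda x:abs(x[5]))
    env.movej(x); env.pause(.15); c=env.camera("wrist"); o=env.observe()
    np.savez(f"w{n}.npz",ee=o["ee_pos"],rot=o["tcp_rot"],**{k:c[k] for k in("img","mtx","cam_to_world")})
    im.append(c["img"]); print(o["clock"],o["ee_pos"],c["cam_to_world"].round(3).tolist(), o["wrist_force"])
I=np.vstack([np.hstack(im[:2]),np.hstack([im[2],im[2]*0])]);cv2.imwrite("pics/w.png",cv2.resize(I,(800,500),interpolation=cv2.INTER_AREA)[:,:,::-1])
E
```

```text
gauge top [0.50594277 0.38163391 0.152     ] ring [0.50632953 0.38174244 0.052     ]
axisL 1.6772263895156694 axisR 1.4245455951949713
R [array([-0.32,  0.22,  1.63, -0.  ,  1.29, -0.32]), array([-0.32,  0.22,  1.63, -0.  ,  1.29,  2.82])]
2.25 [ 0.5149718  -0.09772798  0.25993438] [[1.0, 0.002, 0.001, 0.514], [-0.002, 0.969, 0.248, -0.031], [-0.0, -0.248, 0.969, 0.413], [0.0, 0.0, 0.0, 1.0]] [-0.09151154  0.7983489  -0.63194465]
L [array([ 0.02,  0.18,  1.69, -0.  ,  1.27,  0.02]), None]
3.1917 [0.48760767 0.07758355 0.25997814] [[1.0, 0.003, 0.001, 0.487], [-0.003, 0.969, 0.248, 0.145], [0.0, -0.248, 0.969, 0.413], [0.0, 0.0, 0.0, 1.0]] [-0.55568381  0.22234289  0.16484936]
G [array([ 0.54,  0.36,  1.34, -0.  ,  1.45, -1.03]), array([ 0.54,  0.36,  1.34, -0.  ,  1.45,  2.11])]
4.5583 [0.50636257 0.38036646 0.29999643] [[0.003, -0.969, -0.247, 0.438], [1.0, 0.003, 0.001, 0.38], [-0.0, -0.247, 0.969, 0.453], [0.0, 0.0, 0.0, 1.0]] [-0.96686014 -0.21603969  0.29858699]
```

View pics/w.png

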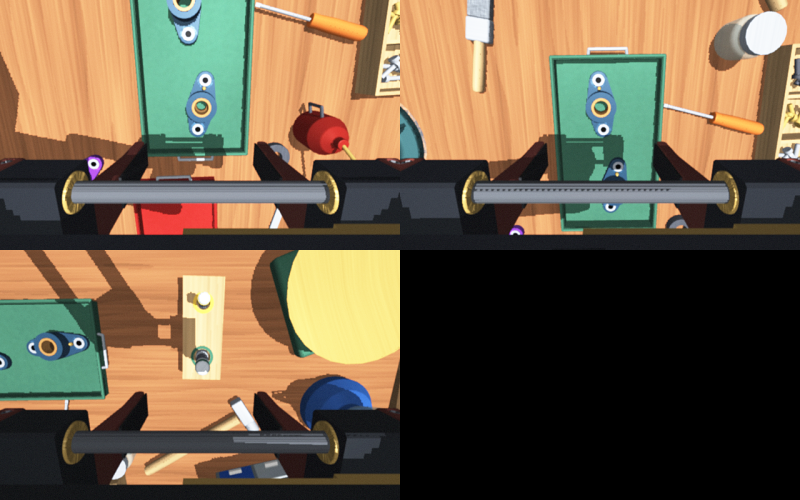

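```bash
cat >> h.py <<'E'
def bore(c,near,z=.042,r=60):
    """bronze ring centre near expected xy: enclosing circle of bronze pixels"""
    u=proj(c,(near[0],near[1],z)); hsv=cv2.cvtColor(c["img"],cv2.COLOR_RGB2HSV)
    m=cv2.inRange(hsv,np.array((8,90,60)),np.array((28,255,255)))
    mm=np.zeros_like(m);cv2.circle(mm,tuple(int(v) for v in u),r,255,-1);m&=mm
    n,l,st,ce=cv2.connectedComponentsWithStats(m); i=1+np.argmax(st[1:,4])
    pts=np.argwhere(l==i)[:,::-1].astype(np.int32)
    hull=cv2.convexHull(pts); e=cv2.fitEllipse(hull)
    return onplane(c,e[0],z),e
E
python3 - <<'E'
from h import *
for n,near in(("R",(.515,-.097)),("L",(.487,.079))):
    c=dict(np.load(f"w{n}.npz")); p,e=bore(c,near,r=30); print(n,c["mtx"][0,0],p.round(4),e)
    if n=="L": print("R seen from L?",proj(c,(.515,-.097,.042)))
    # bolt hole white rings
    m,b=blobs(c["img"],(0,0,190),(180,60,255),15)
    w=[(ce,st[4],onplane(c,ce,.016).round(4)) for ce,st in b if np.hypot(*(onplane(c,ce,.016)-p)[:2])<.07]
    print(w)
c=dict(np.load("wG.npz"));print(c["ee"],proj(c,(.506,.3817,.152)),proj(c,(.506,.3817,.052)))
m,b=blobs(c["img"],(0,0,150),(180,40,255),15)
for ce,st in b:print(ce,st,onplane(c,ce,.152).round(4))
cv2.imwrite("pics/g.png",cv2.resize(c["img"][130:220,260:400],None,fx=4,fy=4,interpolation=cv2.INTER_CUBIC)[:,:,::-1])
E
```

```text
R 335.05674187690374 [ 0.5152 -0.0952  0.042 ] ((321.90997314453125, 171.84103393554688), (30.29589080810547, 30.44698715209961), 104.0650634765625)
[(array([328.0610687, 127.8129771]), np.int32(262), array([ 0.5225, -0.0481,  0.016 ])), (array([316.01456311, 206.44660194]), np.int32(206), array([ 0.508 , -0.1428,  0.016 ]))]
L 335.05674187690374 [0.4873 0.0798 0.042 ] ((321.2425537109375, 172.0534210205078), (30.21413230895996, 30.62758445739746), 105.6066665649414)
R seen from L? [343.63943445 311.55339405]
[(array([316.91015625, 127.609375  ]), np.int32(256), array([0.4825, 0.1275, 0.016 ])), (array([325.12871287, 206.78217822]), np.int32(202), array([0.4921, 0.032 , 0.016 ]))]
[0.50636257 0.38036646 0.29999643] [322.48144865 189.06559825] [322.02311996 170.79336473]
[326.36334405  76.62700965] [317  67  20  21 311] [0.4082 0.3852 0.152 ]
[126.02312139 148.39306358] [117 140  18  17 173] [0.4682 0.2062 0.152 ]
[ 50.33333333 156.56666667] [ 46 148  12  17  90] [0.4753 0.1371 0.152 ]
[168.21818182 175.75757576] [163 159  10  31 165] [0.4931 0.2411 0.152 ]
[328.51282051 165.33333333] [322 162  12  10  39] [0.484  0.3872 0.152 ]
[  2.93055556 180.11111111] [  0 172   7  16  72] [0.4967 0.0894 0.152 ]
[323.39185751 188.91094148] [313 178  22  23 393] [0.5059 0.3825 0.152 ]
[105.59210526 247.18421053] [103 239   6  17  76] [0.5627 0.1726 0.152 ]
[391.71741397 265.58289885] [371 240  43  49 959] [0.5829 0.4492 0.152 ]
[476.0754717  308.54716981] [460 308  32   2  53] [0.6304 0.5369 0.152 ]
[508.56896552 309.03448276] [493 308  30   3  58] [0.6311 0.5699 0.152 ]
[206.9516129  334.41935484] [203 326   9  22 124] [0.6598 0.2619 0.152 ]
[192.18256131 353.21798365] [179 336  23  31 367] [0.6825 0.2444 0.152 ]
[433.60330579 342.85950413] [424 338  20  10 121] [0.6706 0.4972 0.152 ]
[376.3047619  354.97142857] [367 351  20   9 105] [0.6852 0.438  0.152 ]
[449.59459459 362.82432432] [439 360  21   6  74] [0.6952 0.5161 0.152 ]
```

View pics/g.png

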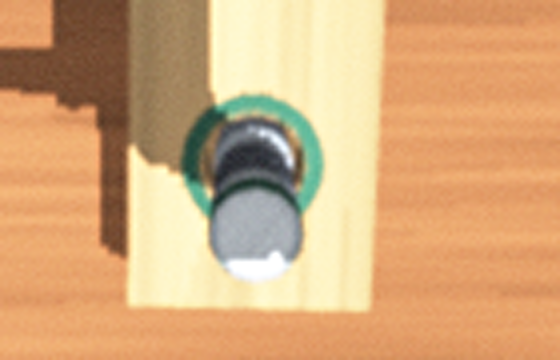

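Wrist and top views agree to about 1 mm, and each bore matches the midpoint of its bolt holes. I'll grasp the gauge now, squeezing lightly across x first and then y, so that it is centred both ways.

```bash
python3 - <<'E'
from h import *
x,y=.5059,.3822
A=down(0);B=down(np.pi/2)
env.move_to((x,y,.20),A); env.move_straight((x,y,.093),max_speed=.12)
env.close(5); o=env.observe();print(o["clock"],o["width"]*88,o["wrist_force"])
env.gripper_open(); env.move_to((x,y,.093),B)
env.close(30); o=env.observe();print(o["clock"],o["width"]*88,o["ee_pos"],o["wrist_force"])
print(env.move_straight((x,y,.22),max_speed=.12)); env.pause(.2)
o=env.observe();print(o["clock"],o["width"]*88,o["ee_pos"],o["wrist_force"])
c=env.camera("wrist");ims=[c["img"]]
np.savez("wH.npz",ee=o["ee_pos"],**{k:c[k] for k in("img","mtx","cam_to_world")})
s=env.camera("side");t=env.camera("top")
np.savez("sH.npz",**{k:s[k] for k in("img","mtx","cam_to_world")});np.savez("tH.npz",**{k:t[k] for k in("img","mtx","cam_to_world")})
u=proj(s,(x,y,.2)).astype(int);sc=cv2.resize(s["img"][u[1]-50:u[1]+50,u[0]-40:u[0]+40],(320,400),interpolation=cv2.INTER_CUBIC)
I=np.hstack([cv2.resize(c["img"],(480,300)),np.zeros((300,320,3),np.uint8)]);C=np.zeros((400,800,3),np.uint8);C[:300]=I;C[:,480:]=sc
cv2.imwrite("pics/h.png",C[:,:,::-1]); print(proj(c,o["ee_pos"]),proj(c,o["ee_pos"]-[0,0,.081]))
E
```

```text
8.025 22.19356079156208 [-0.35207618  0.54981908  0.41481628]
11.55 21.663513582083713 [0.50589034 0.38221298 0.09298508] [ 0.32492716  0.72254882 -0.21509205]
False
12.9583 22.021493576764183 [0.50553302 0.38197497 0.21915616] [-0.39521356  0.14402954 -2.51817832]
[321.16051399 256.07471555] [321.00022191 209.99954677]
```

View pics/h.png

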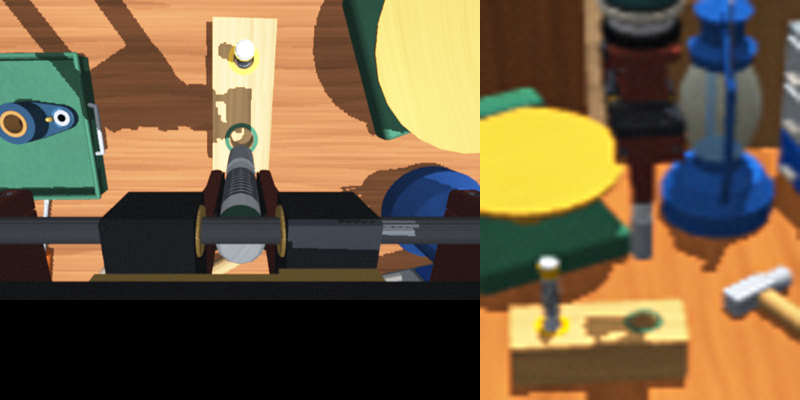

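Gauge held upright and its hole in the stand is empty. I'll probe the left housing (L) first, gently.

```bash
cat >> h.py <<'E'
B=down(np.pi/2)
def st(msg=""):
    o=env.observe(); print(msg,round(o["clock"],2),"ee",o["ee_pos"].round(4),"F",o["wrist_force"].round(2),"M",o["wrist_torque"].round(2),"w",round(o["width"]*88,1)); return o
def probe(x,y):
    env.move_straight((x,y,.137),B,max_speed=.2); env.pause(.2); st("above")
    hit=env.move_straight((x,y,.112),max_speed=.03,contact_N=4); o=st(f"entry hit={hit}")
    if hit: return o
    hit=env.move_straight((x,y,.0835),max_speed=.025,contact_N=4); o=st(f"down hit={hit}"); return o
E
python3 - <<'E'
from h import *
env.move_straight((.4873,.0798,.19),B,max_speed=.35)
probe(.4873,.0798)
c=env.camera("wrist");np.savez("wP.npz",**{k:c[k] for k in("img","mtx","cam_to_world")})
cv2.imwrite("pics/p.png",c["img"][:,:,::-1])
E
```

```text
above 14.74 ee [0.4885 0.0802 0.1383] F [ 0.48 -0.51 -2.31] M [ 0.04 -0.13 -0.05] w 21.8
entry hit=False 15.72 ee [0.4873 0.0798 0.1121] F [ 0.94 -0.15 -3.44] M [ 0.07 -0.12  0.01] w 21.6
down hit=True 16.73 ee [0.4872 0.0799 0.0849] F [-0.12  0.53  4.13] M [ 0.13 -0.16  0.01] w 21.4
```

The gauge reached tip z ≈ 0.004, the tray floor. In the bad housing it would have stopped at 0.018, so L is the good one. I'll release it and retreat, then check.

```bash
python3 - <<'E'
from h import *
env.move_straight((.4873,.0798,.0852),max_speed=.02)
env.gripper_open(); st("open")
env.move_straight((.4873,.0798,.24),max_speed=.2)
p=(.515,-.096); R=down(1.419-np.pi/2)
print(env.ik((*p,.24),R))
env.move_straight((*p,.24),R,max_speed=.3); env.pause(.2);st()
c=env.camera("wrist"); q,e=bore(c,p,r=30); print("R bore",q.round(4))
t=env.camera("top"); s=env.camera("side")
np.savez("t2.npz",**{k:t[k] for k in("img","mtx","cam_to_world")})
C=np.zeros((400,800,3),np.uint8);C[:300,:480]=cv2.resize(c["img"],(480,300))
u=proj(s,(.487,.08,.08)).astype(int);C[:,480:]=cv2.resize(s["img"][u[1]-50:u[1]+50,u[0]-40:u[0]+40],(320,400),interpolation=cv2.INTER_CUBIC)
cv2.imwrite("pics/r.png",C[:,:,::-1])
E
```

```text
open 18.13 ee [0.4873 0.0798 0.0852] F [ 0.72 -0.38  0.19] M [ 0.06 -0.12  0.01] w 87.5
[-3.16195640e-01  2.40396298e-01  1.66048567e+00 -4.44089210e-16
  1.24071069e+00 -1.64399314e-01]
 21.13 ee [ 0.515  -0.0958  0.24  ] F [ 0.74  0.51 -0.44] M [-0.02 -0.07 -0.03] w 88.8
R bore [ 0.5152 -0.0952  0.042 ]
```

View pics/r.png

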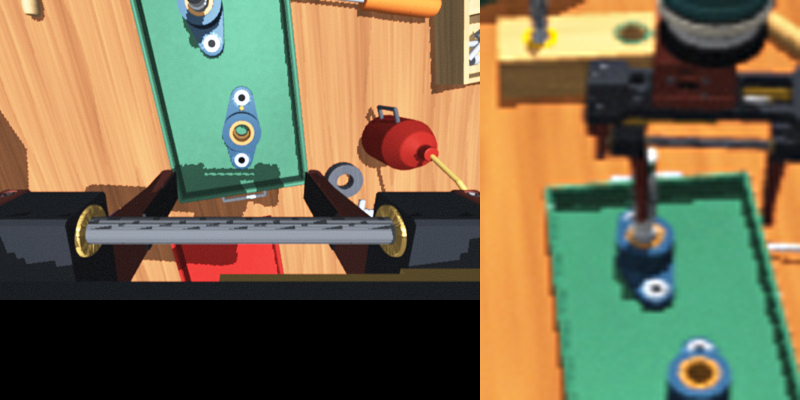

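The gauge stands upright in L's bore, and R is undisturbed at (0.5152, −0.0952). I'll grasp R across its boss and move it to the red tray.

```bash
python3 - <<'E'
from h import *
x,y=.5152,-.0954; R=down(1.419-np.pi/2)
env.move_straight((x,y,.08),R,max_speed=.2)
print(env.move_straight((x,y,.016),max_speed=.08,contact_N=8)); st("low")
o=env.close(45); o=st("grip")
z0=o["ee_pos"][2]
env.move_straight((x,y,.09),max_speed=.08); env.pause(.2); st("lift")
P=(.461,-.373); Q=down(-.02)
env.move_straight((*P,.09),Q,max_speed=.2); env.pause(.2); st("over red")
env.move_straight((*P,.03),max_speed=.08)
print(env.move_straight((*P,z0-.001),max_speed=.03,contact_N=5)); st("down")
env.gripper_open(); st("open")
env.move_straight((*P,.2),max_speed=.15)
env.move_to((.35,-.5,.25),Q);st()
t=env.camera("top");s=env.camera("side")
np.savez("t3.npz",**{k:t[k] for k in("img","mtx","cam_to_world")})
C=np.zeros((400,800,3),np.uint8);C[:]=60
C[:,:]=np.hstack([cv2.resize(t["img"][130:270,230:510],(480,240)).copy() if 0 else cv2.resize(t["img"][110:310,150:510],(480,400)),cv2.resize(s["img"][150:350,230:390],(320,400))])
cv2.imwrite("pics/end.png",C[:,:,::-1])
E
```

```text
False
low 23.18 ee [ 0.5155 -0.0955  0.0163] F [ 0.01  0.12 -0.1 ] M [-0.06 -0.1   0.02] w 88.2
grip 23.78 ee [ 0.5158 -0.0956  0.0163] F [ 1.88 -0.25  1.42] M [-0.05 -0.22  0.02] w 55.9
lift 25.06 ee [ 0.5148 -0.0953  0.0895] F [-0.06 -0.56 -5.54] M [ 0.01 -0.09  0.03] w 56.3
over red 26.82 ee [ 0.4612 -0.3722  0.09  ] F [-0.15 -0.02 -5.33] M [-0.11 -0.12 -0.04] w 56.3
True
down 28.2 ee [ 0.4609 -0.373   0.0162] F [ 0.06 -0.64  4.97] M [0.01 0.13 0.08] w 56.1
open 28.88 ee [ 0.46   -0.372   0.0152] F [-0.32 -0.28 -0.63] M [ 0.   -0.06  0.01] w 88.0
 30.99 ee [ 0.3502 -0.4989  0.2491] F [ 0.47  0.37 -0.53] M [ 0.   -0.08 -0.04] w 87.8
```

View pics/end.png

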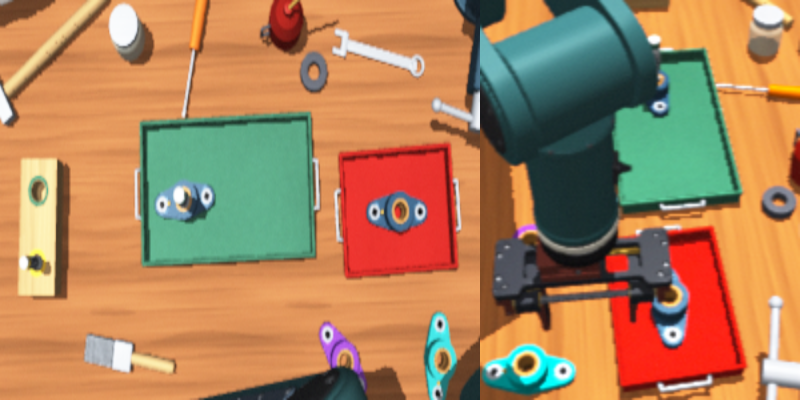

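R lies flat in the red tray. The gauge stands in L in the green tray, and the bystanders look unmoved. One numeric check of the gauge's top, then I'll hand in.

```bash
python3 - <<'E'
from h import *
t=dict(np.load("t3.npz")); u=proj(t,(.4873,.0798,.144)); m,b=blobs(t["img"],(0,0,170),(180,60,255),8)
for ce,s in b:
    if np.hypot(*(ce-u))<15: print(ce,s[4],onplane(t,ce,.144).round(4))
print("exp",u,"red-bore",bore(t,(.461,-.373),r=12)[0])
env.hand_in(); st("handed in")
E
```

```text
[284.06666667 207.08      ] 75 [0.4867 0.0794 0.144 ]
[271.26923077 211.73076923] 52 [0.4755 0.1127 0.144 ]
exp [283.91196588 206.84748715] red-bore [ 0.45987229 -0.3719755   0.042     ]
the job is handed in; nothing more can be done
the job is handed in; nothing more can be done
```

The left housing, at about (0.487, 0.080), is the good one. The green-banded gauge is standing all the way down in its bore, in the green tray. The other housing is in the red tray, and I handed the job in after about 31 s of the 72 s.

- **Gauge test:** the gauge went down to about 4 mm above the bench, which is the tray floor. In the unreamed housing it would have stopped at about 18 mm. It met no contact on the way down, and the push on the floor stayed within a few newtons. I did not probe the other housing, because only one of the two can be good.
- **Gauge left standing:** in the last picture its top measured (0.4867, 0.0794), less than 1 mm from the bore axis, at the height expected when it is fully down.
- **Other housing:** I gripped it across the boss and lowered it until it touched the tray floor before opening the fingers. Its bore measured (0.460, −0.372), close to the middle of the red tray, and it looked flat.
- **Rest of the bench:** the bystanders in the last picture looked unmoved; I did not measure them. The arm ended clear of everything.

No check failed or disagreed. The hand-in gives no verdict.

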